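# Open the ratchet bench clamp and slide the planed block out

### The arm

A 7-joint arm with a two-finger parallel gripper is mounted at the origin on the work surface; the furniture and walls round the work are solid. World frame = base frame: x ahead of the robot, y to its left, z up, the work surface at z = 0. Lengths are in m, angles in rad, forces in N, time in s.
With the tool pointing down it reaches from about 0.425 to 1.025 m from the base axis. Payload 9.4 kg.
Tool frame: the origin (TCP) lies midway between the tips of the shut fingers; the grasp point (between the pads) lies 19 mm behind it; z points along the fingers, y is the line along which they close (so a half turn about z gives the same grasp; the last joint's range is limited). The gripper opens to 85 mm and grips with 20 to 120 N. Pads are 22 mm wide; open, the fingers measure 114 mm over their backs; the gripper's body (76 mm by 85 mm) begins 54 mm behind the grasp point. The pads swing forward as they close: fully open they stand 13 mm farther back than shut.
Start: joints at [-1.251, 0.599, -0.003, 1.599, 0.002, 0.943, -0.08], TCP at [0.28, 0.669, 0.231] pointing down, gripper open.
Joint ranges: [-2.57, 2.57], [-0.35, 1.97], [-1.29, 1.29], [0.11, 2.56], [-1.05, 4.19], [0.11, 1.86], [-2.63, 2.63]. Speed limits (rad/s): [2.22, 2.22, 3.01, 3.01, 3.14, 3.14, 3.14].

### API

Orientations are given as a unit quaternion [w, x, y, z].
In Python, from plant import arm, eyes, job gives the robot as it stands. The module is installed in compiled form; this text tells all that it offers.
- The arm moves only by the tool send_rows, never from a script. Its argument "moves" is a list of rows, each an object of numbers: "gripper": the opening, from -1 (shut) to 1 (fully open); "dx", "dy", "dz": the shift along the tool's x, y, z scaled (see below); "wx", "wy", "wz": the turn, a rotation vector about the tool's x, y, z scaled (see below). In form: [{"gripper": .., "dx": .., "dy": .., "dz": .., "wx": .., "wy": .., "wz": ..}, ...]. A call has 1 to 5 rows; each row shifts and turns the commanded pose from where the row before left it, along the tool's axes as they then stand; what a row does not reach is not made up. The controller multiplies each number of a shift by 0.15 m and each number of a turn by 180 degrees. A row lasts 1/8 s, in which the tool goes at most 62.5 mm and 10.7 degrees, less where a joint would pass 70% of its speed; a pose out of reach is approached as far as the arm can. A call with a number of a shift or a turn outside -1 to 1 is refused whole. A call with a gripper value outside its range is refused whole. The fingers move at their own pace and stop on an object; "squeeze" is the grip in N (left out, the last holds). Time passes only in rows, so rows that do not move let the fingers close. It gives the time, the measured TCP pose, the force, the opening and the grip force at its end, in the units of the state.
- arm.get_obs(): the state, without advancing time (a new reading comes with each control period).
- eyes.read_camera(name): name is "scene" or "top"; returns a dict with "img" (480x640x3 uint8, red, green, blue), "fovy" (degrees; the focal length in pixels is half the picture's height over the tangent of half this angle, whatever the lens; pixels are square), "cx", "cy" (the principal point, pixels), "k1" (the pictures are not rectified: a ray, as slopes to the right and down, at radius r is drawn at 1 + k1 r^2 times it, then the intrinsics apply), "cam_to_world" (4x4, takes a point from camera to world coordinates). Camera axes: x right, y down, z forward; pixel columns grow to the right and rows downward; lengths in m; the calibration is good to about 2 mm. A picture is of the moment at which its call begins. There is no depth.
- job.finish_job(): hands the job in; it is judged then, once.
The state is a dict: "time_s": time; "q": joint angles; "joint_vel": joint speeds; "joint_efforts": joint torques, N m; "tcp_pos": TCP position; "ee_rot": TCP orientation; "wrist_force": force on the tool from outside, world axes, zero at the start; "moment": the same for the moment, N m; "width": opening from 0.0 (shut) to 1.0 (fully open); "grasp_force": force on a finger pad.
Only numpy, scipy, OpenCV 4.12 (cv2) and the standard library are available. Lean on these libraries where they do the work, as an engineer would, in place of code of your own. Each camera call takes 0.05 s, during which the arm holds its last target. There are 200 camera calls.

### The job

The block in the bench clamp has been planed; clear the clamp for a longer board. Press the release lever on the sliding jaw down with the fingertips and, keeping it down, push the jaw along its bar until it is fully back against the tail stop, then let the lever spring up. Then push the block along the bench towards the robot until it is completely out from between the two clamp arms, without lifting or tipping it and without disturbing the other things on the bench.

Things in the scene. Friction and masses are not known exactly. Their poses are not given: they have to be found in the camera images.
- clamp: Grey ratchet bench clamp bolted to the bench (fixed). Origin: on the bench under the middle of its bar. z up; the bar runs along y, from fixed head (-y end) to tail stop (+y end); two arms, 46 mm high, reach from the bar to -x (robot's side), tips at x = -112 mm. Bar 14 mm wide (x), toothed top 48 mm above the bench all along. Head and tail castings 52 mm wide (x), 56 mm high.
- head_face (a point): Centre of the fixed head's black clamping face as it starts, 24 mm above the bench, at clamp x = -73, y = -160 mm, looking to clamp +y. It is rubber-sprung: it presses the block on the jaw with 12 to 18 N and comes at most 5 mm forward when the jaw is released, the block with it. Head and arm fill the next 32 mm to -y.
- tail_stop (a point): Centre of the tail stop's face (clamp y = +151 mm, x = 0, 30 mm up), against which the sliding jaw's carriage ends when fully back.
- jaw (a joint): Sliding jaw's position along clamp +y, m: 0 (to 0.002) at the start, tight on the block (jaw face at clamp y = -29 mm); 0.088 fully back at the tail stop. About 3 N of rubbing, stays where left. The ratchet bars + motion unless the lever is down; to - it always clicks freely (to -0.016). Carriage 52 mm wide (x), 90 mm long (y), arm 31 mm thick (y) at most.
- release (a joint): Angle of the release lever on the sliding jaw, rad: 0 up (pawl in the teeth), 0.30 fully down. From about 0.17 the pawl is clear. A spring lifts it: with the load of the clamped block it takes about 10 N on the pad to free the pawl, then 5 N to keep it down. It must stay down all the while the jaw moves back. Press first, then push: pushing a locked jaw jams the pawl.
- release_pad (a point): Middle of the top of the lever's ribbed pad, a dark steel plate 38 mm (clamp x) by 40 mm (y) on the sliding jaw; moves with both. Lever up: the pad slopes up towards -y, this point is 78 mm above the bench at clamp y = jaw - 2 mm, x = 0. Fully down: level, top 69 mm above the bench. Hinged at its +y end.
- thumb_stop (a point): Centre of the flat upright face (52 mm wide, 75 to 100 mm above the bench) of the hump on the sliding jaw just behind the pad. It looks to clamp -y, at clamp y = jaw + 15 mm; about 35 mm of pad lie free before it. Fingertips that hold the pad down push the jaw back (+y) against it.
- block_mid (a point): Centre (19 mm up) of the loose wooden block, 130 mm long, 40 wide, 38 high, 0.1 to 0.17 kg, flat on the bench, ends between the jaw faces, length along the bar. Its centre starts at clamp x = -85, y = -92 mm: 58 mm lie free between its back face and the bar.
- block_corner_0 (a point): One of the block's four upright edges, at half its height (19 mm up).
- block_corner_1 (a point): One of the block's four upright edges, at half its height (19 mm up).
- block_corner_2 (a point): One of the block's four upright edges, at half its height (19 mm up).
- block_corner_3 (a point): One of the block's four upright edges, at half its height (19 mm up).
- block_plane: Bystander: metal block plane, 50x160x58 mm, in front of the clamp on its tail side.
- pencil: Bystander: green pencil, 136 mm, behind the bar.
- long_board: Bystander: the longer board for later, 60x200x18 mm, to the right of the clamp.
- square: Bystander: combination square, 80x300x19 mm, to the left of the clamp.
- chisel: Bystander: chisel, 285 mm long, at the front right.
- tape: Bystander: tape measure, 38x87x73 mm, at the back right.
- sanding_block: Bystander: cork sanding block, 68x110x30 mm, at the front left.
- spare_battery: Bystander: black battery pack, 74x107x54 mm, at the right.

How it is judged:
On the way, in this order (a step that is already met when the one before it is completed fails the run):
1. the release lever is pressed down (value of joint release above 0.17 rad), for 0.1 s.
2. the jaw is pushed back against the tail stop while the block still lies in the clamp (value of joint jaw above 0.083 m and x of block_mid in the frame of clamp above -0.115 m), for 0.1 s.
3. the block is out from between the arms (x of each of block_corner_0, block_corner_1, block_corner_2, block_corner_3 in the frame of clamp below -0.11 m), for 0.1 s.
At the end, for the whole second after the job is handed in: The jaw is within 5 mm of its fully back position with the lever up again; the block lies flat and at rest on the bench, all four of its edges on the robot's side of the arms' tips (within 2 mm) (all of step 3 and value of joint jaw above 0.083 m and value of joint release below 0.15 rad and height (world z) of block_mid between 0.013 and 0.025 m and linear speed of block below 0.01 m/s); the robot touches nothing.
It fails at once if the block is lifted off the bench (height (world z) of block_mid above 0.034 m).
It fails at once if the block is tipped (angle between block_mid's own z axis and vertical above 0.35 rad).
It fails at once if the block falls off the bench (height (world z) of block_mid below 0 m).
It fails at once if another thing on the bench is disturbed (distance of any of block_plane, long_board, square, chisel, tape, sanding_block, spare_battery from where it was at the start of the episode above 0.03 m or distance of pencil from where it was at the start of the episode above 0.04 m).
It also fails if it takes over 48 s, if anything falls off the work surface, if the arm or the gripper's body presses on something with over 40 N, if the wrist force passes 120 N, or if a joint passes its speed limit or range.

## Working session

There is one attempt and no reset: what is moved stays moved. The work goes in short steps, Python scripts to look and compute and a tool call to move; the robot and the scene stay as the last step left them, time stands still between calls to the robot, and variables do not carry over. Pictures are saved under pics/ and viewed, at most 10 in all, crops included, and the job is handed in when it is done.

Besides the shell and the picture viewer there is one more tool, called after ">>>" in YAML: its name, and indented under it one key for each argument. send_rows: Moves the arm, as the interface text tells. Its arguments: {"type":"object","properties":{"moves":{"type":"array"},"squeeze":{"type":"number"}},"required":["moves"]}

```bash
mkdir -p pics; cat > h.py <<'E'
import numpy as np, cv2
from plant import arm, eyes, job
def snap(n,f):
    c=eyes.read_camera(n); np.savez('cal_'+n,**{k:v for k,v in c.items() if k!='img'})
    cv2.imwrite(f,c['img'][:,:,::-1]); return c
def K(c):
    f=240/np.tan(np.radians(float(c['fovy']))/2); return np.array([[f,0,float(c['cx'])],[0,f,float(c['cy'])],[0,0,1]]),np.array([float(c['k1']),0,0,0,0.])
def ray(c,px,z):
    k,d=K(c); u=cv2.undistortPoints(np.array([[px]],float),k,d)[0,0]
    T=np.array(c['cam_to_world']); r=T[:3,:3]@[u[0],u[1],1]; o=T[:3,3]
    return o+r*(z-o[2])/r[2]
def proj(c,P):
    k,d=K(c); T=np.linalg.inv(np.array(c['cam_to_world']))
    p=cv2.projectPoints(np.array(P,float).reshape(-1,3),cv2.Rodrigues(T[:3,:3])[0],T[:3,3],k,d)[0]; return p[:,0]
E
python3 - <<'E'
from h import *
snap('top','pics/t0.png');c=snap('scene','pics/s0.png')
print({k:v for k,v in c.items() if k!='img'}); print(arm.get_obs())
E
```

```text
{'fovy': 53.97330604572364, 'cx': 315.86357275590956, 'cy': 239.9567794508652, 'k1': -0.11096333350557379, 'cam_to_world': array([[ 0.72095861, -0.4822118 ,  0.4976851 , -0.17448773],
       [-0.69294127, -0.50906188,  0.51057654, -0.6681346 ],
       [ 0.00714648, -0.7129711 , -0.701157  ,  1.02225902],
       [ 0.        ,  0.        ,  0.        ,  1.        ]])}
{'time_s': 0.1, 'q': array([-1.25068801,  0.60007089, -0.00254193,  1.60005619,  0.00183848,
        0.94292064, -0.07982443]), 'joint_vel': array([ 0.00029764, -0.00165733, -0.00167466, -0.0034579 , -0.00094525,
        0.001953  , -0.00134404]), 'joint_efforts': array([ 5.66264920e-03, -7.77984953e+01,  1.57024082e+00, -2.58626086e+01,
        1.27251723e-02,  5.47100615e-03,  9.31380873e-05]), 'tcp_pos': array([0.28005131, 0.66825899, 0.23048249]), 'ee_rot': array([-6.06747611e-05,  1.97077782e-01,  9.80387586e-01, -7.24309568e-04]), 'wrist_force': array([-0.5069888 , -0.15946904,  0.08010149]), 'moment': array([-0.0004714 ,  0.0442482 ,  0.00617173]), 'grasp_force': 0.0, 'width': 1.0048323715554262}
```

View pics/t0.png

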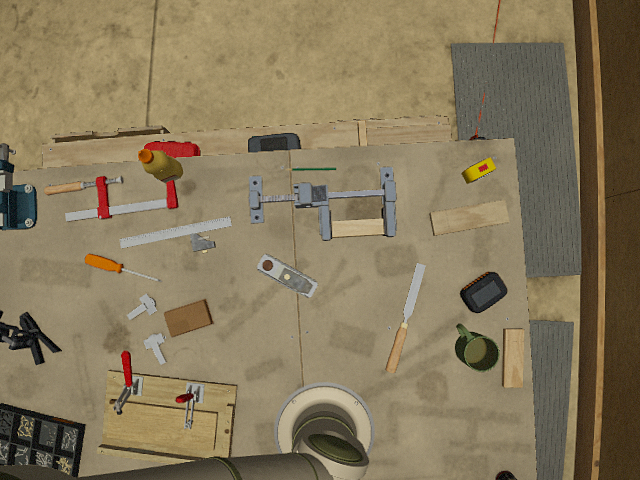

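View pics/s0.png

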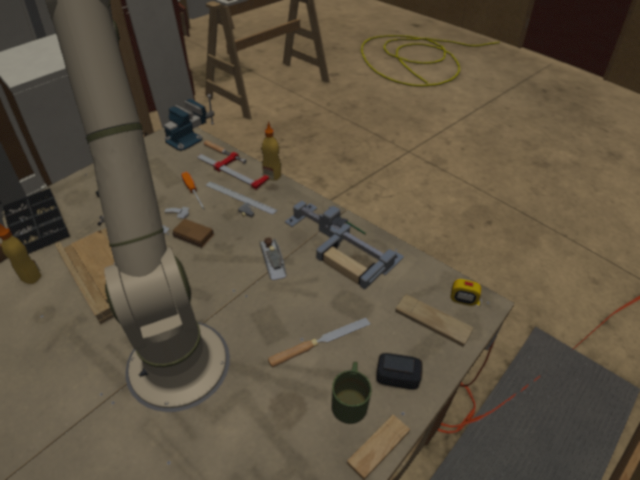

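The top view shows the clamp with its head at (390,200), tail stop at (256,200), jaw at (312,195) and block at (357,228). The plane is at (287,275). I'll enlarge the clamp.

```bash
python3 - <<'E'
from h import *
i=cv2.imread('pics/t0.png')[155:305,235:435]; cv2.imwrite('pics/t0c.png',cv2.resize(i,None,fx=4,fy=4,interpolation=cv2.INTER_CUBIC))
E
```

```text
(no output)
```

View pics/t0c.png

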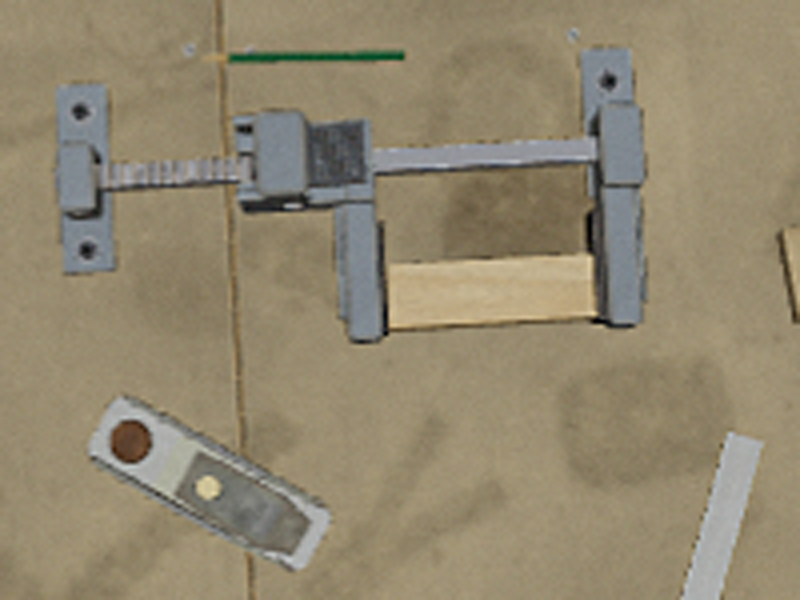

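```bash
cat >> h.py <<'E'
def cl(p,P):
    P=np.array(P,float).reshape(-1,3); c,s=np.cos(p[2]),np.sin(p[2])
    return np.c_[p[0]+c*P[:,0]-s*P[:,1],p[1]+s*P[:,0]+c*P[:,1],P[:,2]]
E
python3 - <<'E'
from h import *
from scipy.optimize import least_squares
c=np.load('cal_top.npz'); print(np.array(c['cam_to_world'])[:3].round(3))
px=np.array([[388,329],[597,316],[388,264],[593,254],[340,153],[367,341],[622,325]])/4+[235,155]
P=[[-.105,-.027,.038],[-.105,-.157,.038],[-.065,-.027,.038],[-.065,-.157,.038],[0,-.002,.078],[-.112,-.015,.046],[-.112,-.176,.046]]
r=least_squares(lambda p:(proj(c,cl(p,P))-px).ravel(),[.7,0,0],loss='soft_l1')
print(r.x,r.fun.reshape(-1,2).round(1)); np.save('clamp.npy',r.x)
for n,q in dict(tipT=[-.13,-.09,0],pad=[0,-.002,.078],blk=[-.085,-.092,.019],tail=[0,.151,.03]).items(): print(n,cl(r.x,q).round(4))
for q in [(235+122/4,155+398/4),(235+330/4,155+515/4),(235+298/4,155+570/4),(235+92/4,155+450/4)]: print('plane',ray(c,q,.04).round(3))
print('chisel',ray(c,(235+733/4,155+435/4),0).round(3))
E
```

```text
[[ 2.700e-02 -9.980e-01  5.200e-02  4.210e-01]
 [-1.000e+00 -2.600e-02  2.000e-03  7.000e-03]
 [-1.000e-03 -5.200e-02 -9.990e-01  1.243e+00]]
[0.60081199 0.02786735 0.077861  ] [[ 0.  -0.3]
 [-0.3  0.3]
 [-0.8  0. ]
 [-0.2 -0.1]
 [-0.3  0.1]
 [ 0.6 -0.4]
 [ 1.6  0.3]]
tipT [[ 0.4782 -0.072   0.    ]]
pad [[0.601  0.0259 0.078 ]]
blk [[ 0.5232 -0.0705  0.019 ]]
tail [[0.5891 0.1784 0.03  ]]
plane [0.45  0.157 0.04 ]
plane [0.381 0.026 0.04 ]
plane [0.346 0.045 0.04 ]
plane [0.417 0.175 0.04 ]
chisel [ 0.437 -0.232  0.   ]
```

Clamp fit is good to about 1 px: origin (0.601, 0.028), yaw 0.078 rad. First I align the tool's y with the clamp bar, then go over the pad with the gripper shut.

>>> send_rows:
  moves:
    - {"gripper": -1,"wz": -0.0503}
    - {"gripper": -1,"wz": -0.0503}
    - {"gripper": -1,"wz": -0.0503}
    - {"gripper": -1,"dx": -0.119,"dy": -0.296}
    - {"gripper": -1,"dx": -0.119,"dy": -0.296}
  squeeze: 60

```text
validation failed for argument at $.mo...
```

>>> send_rows:
  moves:
    - {"gripper": -1,"dx": -0.119,"dy": -0.296}
    - {"gripper": -1,"dx": -0.119,"dy": -0.296}
    - {"gripper": -1,"dx": -0.119,"dy": -0.296}
    - {"gripper": -1,"dx": -0.119,"dy": -0.296}
    - {"gripper": -1,"dx": -0.119,"dy": -0.296}

```text
validation failed for argument at $.mo...
```

>>> send_rows:
  moves:
    - {"gripper": -1,"dx": -0.119,"dy": -0.296}
    - {"gripper": -1,"dx": -0.119,"dy": -0.296}
    - {"gripper": -1,"dx": -0.119,"dy": -0.296,"dz": 0.1}
    - {"gripper": -1,"dx": -0.119,"dy": -0.296,"dz": 0.15}
    - {"gripper": -1,"dx": -0.119,"dy": -0.296,"dz": 0.15}

```text
validation failed for argument at $.mo...
```

```bash
cat >> h.py <<'E'
def st():
    o=arm.get_obs(); p=np.load('clamp.npy'); d=o['tcp_pos'][:2]-p[:2]; c,s=np.cos(p[2]),np.sin(p[2])
    w,x,y,z=o['ee_rot']; ty=[2*(x*y-w*z),1-2*(x*x+z*z)]
    print('t',round(o['time_s'],2),'clampframe',np.round([c*d[0]+s*d[1],-s*d[0]+c*d[1],o['tcp_pos'][2]],4),'yaw err deg',np.degrees(np.arctan2(ty[1],ty[0])-np.pi/2-p[2]).round(2),'R',o['ee_rot'].round(3),'F',o['wrist_force'].round(1),'w',round(o['width'],2))
E
python3 -c "from h import *; st()"
```

```text
t 0.1 clampframe [-0.27    0.6634  0.2305] yaw err deg -27.19 R [-0.     0.197  0.98  -0.001] F [-0.5 -0.2  0.1] w 1.0
```

The rows probably need every key, so I'll send all seven.

>>> send_rows:
  moves:
    - {"gripper": -1,"dx": 0,"dy": 0,"dz": 0,"wx": 0,"wy": 0,"wz": -0.0503}
    - {"gripper": -1,"dx": 0,"dy": 0,"dz": 0,"wx": 0,"wy": 0,"wz": -0.0503}
    - {"gripper": -1,"dx": 0,"dy": 0,"dz": 0,"wx": 0,"wy": 0,"wz": -0.0503}
    - {"gripper": -1,"dx": -0.119,"dy": -0.296,"dz": 0,"wx": 0,"wy": 0,"wz": 0}
    - {"gripper": -1,"dx": -0.119,"dy": -0.296,"dz": 0,"wx": 0,"wy": 0,"wz": 0}
  squeeze: 60

```text
time_s: 0.72
tcp_pos: [0.3228, 0.5818, 0.2305]
ee_rot: [-0.0, -0.039, 0.999, -0.0]
wrist_force: [0.1, -1.1, -1.2]
width: -0.001
grasp_force: 0.0
```

```bash
python3 -c "from h import *; st()"
```

```text
t 0.72 clampframe [-0.2341  0.5738  0.2305] yaw err deg 0.02 R [-0.    -0.039  0.999 -0.   ] F [ 0.1 -1.1 -1.2] w -0.0
```

>>> send_rows:
  moves:
    - {"gripper": -1,"dx": -0.119,"dy": -0.296,"dz": 0,"wx": 0,"wy": 0,"wz": 0}
    - {"gripper": -1,"dx": -0.119,"dy": -0.296,"dz": 0,"wx": 0,"wy": 0,"wz": 0}
    - {"gripper": -1,"dx": -0.119,"dy": -0.296,"dz": 0,"wx": 0,"wy": 0,"wz": 0}
    - {"gripper": -1,"dx": -0.119,"dy": -0.296,"dz": 0,"wx": 0,"wy": 0,"wz": 0}
    - {"gripper": -1,"dx": -0.119,"dy": -0.296,"dz": 0,"wx": 0,"wy": 0,"wz": 0}

```text
time_s: 1.35
tcp_pos: [0.4293, 0.3668, 0.2311]
ee_rot: [-0.0, -0.039, 0.999, -0.0]
wrist_force: [0.6, -0.1, 0.1]
width: -0.001
grasp_force: 0.0
```

>>> send_rows:
  moves:
    - {"gripper": -1,"dx": -0.119,"dy": -0.296,"dz": 0,"wx": 0,"wy": 0,"wz": 0}
    - {"gripper": -1,"dx": -0.119,"dy": -0.296,"dz": 0.1,"wx": 0,"wy": 0,"wz": 0}
    - {"gripper": -1,"dx": -0.119,"dy": -0.296,"dz": 0.15,"wx": 0,"wy": 0,"wz": 0}
    - {"gripper": -1,"dx": -0.119,"dy": -0.296,"dz": 0.2,"wx": 0,"wy": 0,"wz": 0}
    - {"gripper": -1,"dx": -0.119,"dy": -0.296,"dz": 0.15,"wx": 0,"wy": 0,"wz": 0}

```text
time_s: 1.98
tcp_pos: [0.5351, 0.1525, 0.1401]
ee_rot: [-0.0, -0.039, 0.999, -0.0]
wrist_force: [1.2, 0.7, -0.1]
width: 0.004
grasp_force: 0.0
```

>>> send_rows:
  moves:
    - {"gripper": -1,"dx": 0,"dy": 0,"dz": 0,"wx": 0,"wy": 0,"wz": 0}
    - {"gripper": -1,"dx": 0,"dy": 0,"dz": 0,"wx": 0,"wy": 0,"wz": 0}

```text
time_s: 2.22
tcp_pos: [0.5347, 0.1543, 0.1412]
ee_rot: [-0.0, -0.038, 0.999, 0.0]
wrist_force: [1.1, 0.5, -0.4]
width: -0.0
grasp_force: 0.0
```

```bash
python3 - <<'E'
from h import *
st(); snap('top','pics/t1.png'); c=snap('scene','pics/s1.png'); p=np.load('clamp.npy')
u=proj(c,cl(p,[[0,-.002,.078],[0,.151,.056]])); print(u)
x,y=u[0].astype(int); i=cv2.imread('pics/s1.png')[y-75:y+75,x-100:x+100]; cv2.imwrite('pics/s1c.png',cv2.resize(i,None,fx=4,fy=4,interpolation=cv2.INTER_CUBIC))
E
```

```text
t 2.23 clampframe [-0.0561  0.1312  0.1412] yaw err deg -0.05 R [-0.    -0.038  0.999  0.   ] F [ 1.1  0.5 -0.4] w -0.0
[[339.85408032 221.81772673]
 [302.2632297  205.11038902]]
```

View pics/s1c.png

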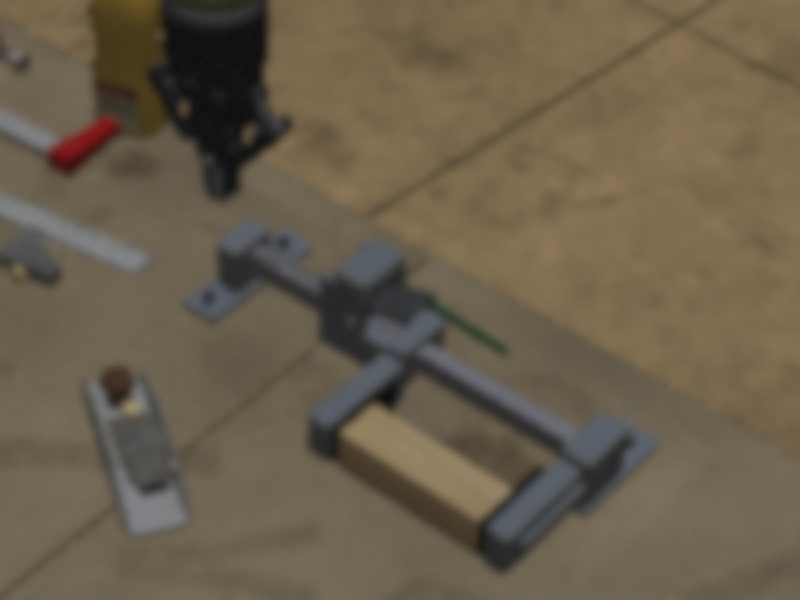

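The scene view shows the gripper shut, just left of the hump, about to go over the tail side. The clamp is undisturbed. Next I move over the pad and descend to near contact.

>>> send_rows:
  moves:
    - {"gripper": -1,"dx": -0.093,"dy": -0.227,"dz": 0,"wx": 0,"wy": 0,"wz": 0}
    - {"gripper": -1,"dx": -0.093,"dy": -0.227,"dz": 0,"wx": 0,"wy": 0,"wz": 0}
    - {"gripper": -1,"dx": -0.093,"dy": -0.227,"dz": 0,"wx": 0,"wy": 0,"wz": 0}
    - {"gripper": -1,"dx": -0.093,"dy": -0.227,"dz": 0,"wx": 0,"wy": 0,"wz": 0}
    - {"gripper": -1,"dx": 0,"dy": 0,"dz": 0.15,"wx": 0,"wy": 0,"wz": 0}

```text
time_s: 2.95
tcp_pos: [0.6035, 0.0206, 0.1205]
ee_rot: [0.003, -0.037, 0.999, -0.0]
wrist_force: [-0.4, 0.6, 0.3]
width: -0.002
grasp_force: 0.0
```

>>> send_rows:
  moves:
    - {"gripper": -1,"dx": 0,"dy": 0,"dz": 0.1,"wx": 0,"wy": 0,"wz": 0}
    - {"gripper": -1,"dx": 0,"dy": 0,"dz": 0,"wx": 0,"wy": 0,"wz": 0}
    - {"gripper": -1,"dx": 0,"dy": 0,"dz": 0,"wx": 0,"wy": 0,"wz": 0}

```text
time_s: 3.32
tcp_pos: [0.6011, 0.0236, 0.1043]
ee_rot: [0.0, -0.039, 0.999, 0.0]
wrist_force: [0.3, 0.6, -0.7]
width: 0.003
grasp_force: 0.0
```

```bash
python3 - <<'E'
from h import *
st(); c=snap('scene','pics/s2.png'); t=snap('top','pics/t2.png')
i=cv2.imread('pics/s2.png')[180:260,290:390]; j=cv2.imread('pics/t2.png')[160:240,270:370]; cv2.imwrite('pics/s2c.png',cv2.resize(np.hstack([i,j]),None,fx=4,fy=4,interpolation=cv2.INTER_CUBIC))
E
```

```text
t 3.33 clampframe [ 0.     -0.0043  0.1043] yaw err deg 0.06 R [ 0.    -0.039  0.999  0.   ] F [ 0.3  0.6 -0.7] w 0.0
```

View pics/s2c.png

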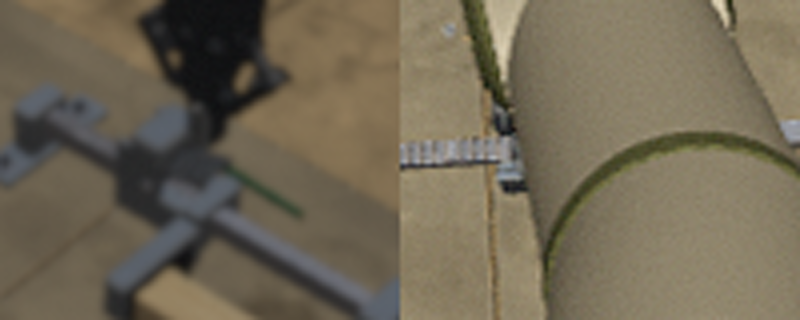

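The scene crop shows the fingertips at about (212,135), just beside the hump and above the pad. That fits the estimate, and the arm hides the top view. I'll descend and press.

>>> send_rows:
  moves:
    - {"gripper": -1,"dx": 0,"dy": 0,"dz": 0.07,"wx": 0,"wy": 0,"wz": 0}
    - {"gripper": -1,"dx": 0,"dy": 0,"dz": 0.06,"wx": 0,"wy": 0,"wz": 0}
    - {"gripper": -1,"dx": 0,"dy": 0,"dz": 0.03,"wx": 0,"wy": 0,"wz": 0}
    - {"gripper": -1,"dx": 0,"dy": 0,"dz": 0,"wx": 0,"wy": 0,"wz": 0}

```text
time_s: 3.92
tcp_pos: [0.6011, 0.0219, 0.0794]
ee_rot: [-0.0, -0.038, 0.999, -0.0]
wrist_force: [0.6, -0.7, 1.3]
width: -0.002
grasp_force: 0.3
```

>>> send_rows:
  moves:
    - {"gripper": -1,"dx": 0,"dy": 0,"dz": 0.03,"wx": 0,"wy": 0,"wz": 0}
    - {"gripper": -1,"dx": 0,"dy": 0,"dz": 0.03,"wx": 0,"wy": 0,"wz": 0}
    - {"gripper": -1,"dx": 0,"dy": 0,"dz": 0,"wx": 0,"wy": 0,"wz": 0}

```text
time_s: 4.3
tcp_pos: [0.6013, 0.0221, 0.0705]
ee_rot: [0.0, -0.038, 0.999, -0.0]
wrist_force: [0.9, -3.5, 5.1]
width: 0.0
grasp_force: 2.2
```

```bash
python3 -c "from h import *; st()"
```

```text
t 4.3 clampframe [ 0.     -0.0058  0.0705] yaw err deg -0.05 R [ 0.    -0.038  0.999 -0.   ] F [ 0.9 -3.5  5.1] w 0.0
```

>>> send_rows:
  moves:
    - {"gripper": -1,"dx": 0,"dy": 0,"dz": 0.025,"wx": 0,"wy": 0,"wz": 0}
    - {"gripper": -1,"dx": 0,"dy": 0,"dz": 0,"wx": 0,"wy": 0,"wz": 0}
    - {"gripper": -1,"dx": 0,"dy": 0,"dz": 0,"wx": 0,"wy": 0,"wz": 0}

```text
time_s: 4.68
tcp_pos: [0.6015, 0.0222, 0.0687]
ee_rot: [0.001, -0.038, 0.999, -0.0]
wrist_force: [-3.0, -3.4, 21.3]
width: -0.001
grasp_force: 10.5
```

The lever is bottomed at 21 N. Now I push back along +y.

>>> send_rows:
  moves:
    - {"gripper": -1,"dx": 0,"dy": 0.04,"dz": 0,"wx": 0,"wy": 0,"wz": 0}
    - {"gripper": -1,"dx": 0,"dy": 0.06,"dz": 0,"wx": 0,"wy": 0,"wz": 0}
    - {"gripper": -1,"dx": 0,"dy": 0.06,"dz": 0,"wx": 0,"wy": 0,"wz": 0}
    - {"gripper": -1,"dx": 0,"dy": 0,"dz": 0,"wx": 0,"wy": 0,"wz": 0}

```text
time_s: 5.18
tcp_pos: [0.5994, 0.0479, 0.0687]
ee_rot: [0.001, -0.039, 0.999, 0.0]
wrist_force: [-3.8, 0.3, 21.1]
width: 0.004
grasp_force: 10.6
```

```bash
python3 -c "from h import *; st()"
```

```text
t 5.17 clampframe [0.0001 0.0201 0.0687] yaw err deg 0.04 R [ 0.001 -0.039  0.999  0.   ] F [-3.8  0.3 21.1] w 0.0
```

>>> send_rows:
  moves:
    - {"gripper": -1,"dx": 0,"dy": 0.08,"dz": 0,"wx": 0,"wy": 0,"wz": 0}
    - {"gripper": -1,"dx": 0,"dy": 0.08,"dz": 0,"wx": 0,"wy": 0,"wz": 0}
    - {"gripper": -1,"dx": 0,"dy": 0.08,"dz": 0,"wx": 0,"wy": 0,"wz": 0}
    - {"gripper": -1,"dx": 0,"dy": 0.08,"dz": 0,"wx": 0,"wy": 0,"wz": 0}
    - {"gripper": -1,"dx": 0,"dy": 0.06,"dz": 0,"wx": 0,"wy": 0,"wz": 0}

```text
time_s: 5.8
tcp_pos: [0.5947, 0.1036, 0.0686]
ee_rot: [0.0, -0.039, 0.999, -0.0]
wrist_force: [-3.5, -4.3, 22.3]
width: -0.002
grasp_force: 11.1
```

>>> send_rows:
  moves:
    - {"gripper": -1,"dx": 0,"dy": 0.06,"dz": 0,"wx": 0,"wy": 0,"wz": 0}
    - {"gripper": -1,"dx": 0,"dy": 0.03,"dz": 0,"wx": 0,"wy": 0,"wz": 0}
    - {"gripper": -1,"dx": 0,"dy": 0,"dz": 0,"wx": 0,"wy": 0,"wz": 0}
    - {"gripper": -1,"dx": 0,"dy": 0,"dz": 0,"wx": 0,"wy": 0,"wz": 0}

```text
time_s: 6.3
tcp_pos: [0.5948, 0.1133, 0.0688]
ee_rot: [0.001, -0.037, 0.999, -0.002]
wrist_force: [-1.2, -12.5, 22.9]
width: -0.002
grasp_force: 11.1
```

```bash
python3 -c "from h import *; st()"
```

```text
t 6.3 clampframe [0.0007 0.0856 0.0688] yaw err deg -0.2 R [ 0.001 -0.037  0.999 -0.002] F [ -1.2 -12.5  22.9] w -0.0
```

>>> send_rows:
  moves:
    - {"gripper": -1,"dx": 0,"dy": 0.03,"dz": 0,"wx": 0,"wy": 0,"wz": 0}
    - {"gripper": -1,"dx": 0,"dy": 0,"dz": 0,"wx": 0,"wy": 0,"wz": 0}

```text
time_s: 6.55
tcp_pos: [0.5948, 0.1175, 0.0688]
ee_rot: [0.001, -0.037, 0.999, -0.002]
wrist_force: [-0.2, -12.9, 22.7]
width: 0.003
grasp_force: 11.1
```

```bash
python3 - <<'E'
from h import *
st(); c=snap('scene','pics/s3.png')
i=cv2.imread('pics/s3.png')[180:300,270:430]; cv2.imwrite('pics/s3c.png',cv2.resize(i,None,fx=4,fy=4,interpolation=cv2.INTER_CUBIC))
E
```

```text
t 6.55 clampframe [0.0009 0.0898 0.0688] yaw err deg -0.22 R [ 0.001 -0.037  0.999 -0.002] F [ -0.2 -12.9  22.7] w 0.0
```

View pics/s3c.png

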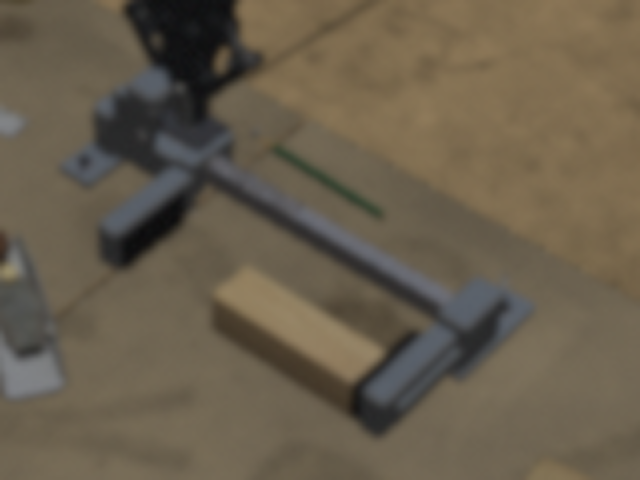

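The jaw looks to be at the tail and the fingers are sliding on the pad. I'll push a little more until the force rises.

>>> send_rows:
  moves:
    - {"gripper": -1,"dx": 0,"dy": 0.025,"dz": 0,"wx": 0,"wy": 0,"wz": 0}
    - {"gripper": -1,"dx": 0,"dy": 0,"dz": 0,"wx": 0,"wy": 0,"wz": 0}

```text
time_s: 6.85
tcp_pos: [0.5947, 0.1183, 0.0688]
ee_rot: [0.001, -0.036, 0.999, -0.003]
wrist_force: [0.5, -20.2, 23.0]
width: 0.001
grasp_force: 16.3
```

>>> send_rows:
  moves:
    - {"gripper": -1,"dx": 0,"dy": 0.02,"dz": 0,"wx": 0,"wy": 0,"wz": 0}
    - {"gripper": -1,"dx": 0,"dy": 0,"dz": 0,"wx": 0,"wy": 0,"wz": 0}

```text
time_s: 7.1
tcp_pos: [0.5946, 0.1184, 0.0688]
ee_rot: [0.001, -0.035, 0.999, -0.005]
wrist_force: [2.3, -29.0, 25.1]
width: -0.0
grasp_force: 20.0
```

```bash
python3 -c "from h import *; st()"
```

```text
t 7.1 clampframe [0.0009 0.0907 0.0688] yaw err deg -0.48 R [ 0.001 -0.035  0.999 -0.005] F [  2.3 -29.   25.1] w -0.0
```

The jaw is hard against the stop, with force rising and no motion. I relax the push, lift clear and move behind the block while opening the fingers partway.

>>> send_rows:
  moves:
    - {"gripper": -1,"dx": 0,"dy": -0.055,"dz": 0,"wx": 0,"wy": 0,"wz": 0}
    - {"gripper": -1,"dx": 0,"dy": 0,"dz": -0.1,"wx": 0,"wy": 0,"wz": 0}
    - {"gripper": -1,"dx": 0,"dy": 0,"dz": -0.15,"wx": 0,"wy": 0,"wz": 0}
    - {"gripper": -1,"dx": 0,"dy": 0,"dz": -0.15,"wx": 0,"wy": 0,"wz": 0}
    - {"gripper": -1,"dx": 0,"dy": 0,"dz": -0.1,"wx": 0,"wy": 0,"wz": 0}

```text
time_s: 7.72
tcp_pos: [0.5932, 0.1206, 0.143]
ee_rot: [0.0, -0.039, 0.999, 0.0]
wrist_force: [-0.3, 0.3, -0.3]
width: -0.001
grasp_force: 0.0
```

>>> send_rows:
  moves:
    - {"gripper": 0,"dx": 0.06,"dy": -0.29,"dz": 0,"wx": 0,"wy": 0,"wz": 0}
    - {"gripper": 0,"dx": 0.06,"dy": -0.29,"dz": 0,"wx": 0,"wy": 0,"wz": 0}
    - {"gripper": 0,"dx": 0.06,"dy": -0.29,"dz": 0,"wx": 0,"wy": 0,"wz": 0}
    - {"gripper": 0,"dx": 0.06,"dy": -0.29,"dz": 0,"wx": 0,"wy": 0,"wz": 0}
    - {"gripper": 0,"dx": 0,"dy": 0,"dz": 0,"wx": 0,"wy": 0,"wz": 0}

```text
time_s: 8.35
tcp_pos: [0.57, -0.0604, 0.1419]
ee_rot: [-0.001, -0.036, 0.999, -0.001]
wrist_force: [-0.1, 0.3, 1.2]
width: 0.502
grasp_force: 0.0
```

>>> send_rows:
  moves:
    - {"gripper": 0,"dx": 0,"dy": 0,"dz": 0,"wx": 0,"wy": 0,"wz": 0}
    - {"gripper": 0,"dx": 0,"dy": 0,"dz": 0,"wx": 0,"wy": 0,"wz": 0}

```text
time_s: 8.6
tcp_pos: [0.5713, -0.0548, 0.142]
ee_rot: [0.0, -0.04, 0.999, 0.0]
wrist_force: [-0.2, -0.2, -0.8]
width: 0.496
grasp_force: 0.0
```

```bash
python3 - <<'E'
from h import *
st(); c=snap('scene','pics/s4.png'); p=np.load('clamp.npy')
i=cv2.imread('pics/s4.png')[180:300,270:430]; cv2.imwrite('pics/s4c.png',cv2.resize(i,None,fx=5,fy=5,interpolation=cv2.INTER_CUBIC))
print((proj(c,cl(p,[[-.065,-.027,.038],[-.105,-.022,.038],[-.105,-.152,.038],[0,.086,.078]]))-[270,180])*5)
E
```

```text
t 8.6 clampframe [-0.0359 -0.0801  0.142 ] yaw err deg 0.09 R [ 0.    -0.04   0.999  0.   ] F [-0.2 -0.2 -0.8] w 0.5
[[308.63831437 333.99760183]
 [257.38587992 366.35606842]
 [433.92799296 479.67137994]
 [238.59624736 144.21429292]]
```

View pics/s4c.png

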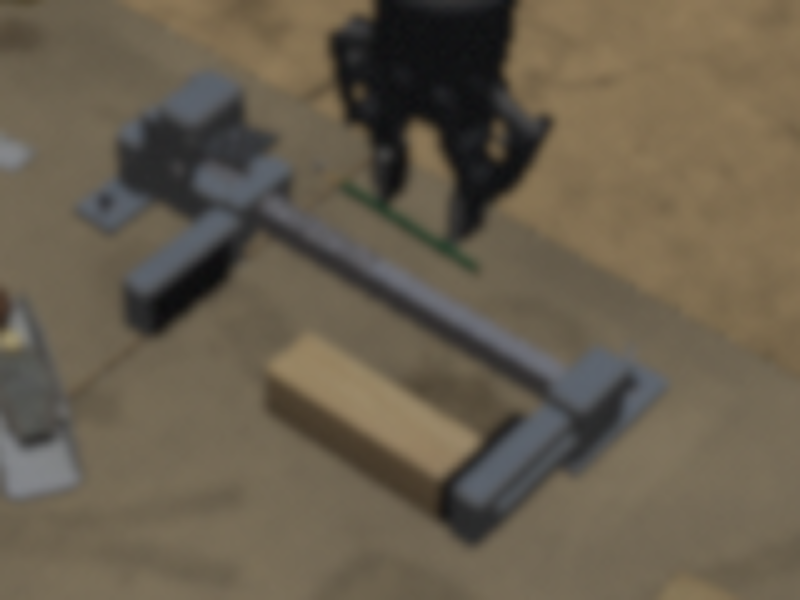

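The jaw is back with the lever up. The block is still in place: near left corner at crop (265,368), right end against the head. I'll lower the fingers behind it.

>>> send_rows:
  moves:
    - {"gripper": 0,"dx": 0,"dy": -0.053,"dz": 0.15,"wx": 0,"wy": 0,"wz": 0}
    - {"gripper": 0,"dx": 0,"dy": 0,"dz": 0.2,"wx": 0,"wy": 0,"wz": 0}
    - {"gripper": 0,"dx": 0,"dy": 0,"dz": 0.2,"wx": 0,"wy": 0,"wz": 0}
    - {"gripper": 0,"dx": 0,"dy": 0,"dz": 0.17,"wx": 0,"wy": 0,"wz": 0}
    - {"gripper": 0,"dx": 0,"dy": 0,"dz": 0.1,"wx": 0,"wy": 0,"wz": 0}

```text
time_s: 9.28
tcp_pos: [0.5714, -0.0633, 0.0178]
ee_rot: [-0.001, -0.039, 0.999, 0.0]
wrist_force: [-0.1, 0.6, 0.2]
width: 0.502
grasp_force: 0.0
```

>>> send_rows:
  moves:
    - {"gripper": 0,"dx": 0,"dy": 0,"dz": 0.05,"wx": 0,"wy": 0,"wz": 0}
    - {"gripper": 0,"dx": 0,"dy": 0,"dz": 0,"wx": 0,"wy": 0,"wz": 0}
    - {"gripper": 0,"dx": 0,"dy": 0,"dz": 0,"wx": 0,"wy": 0,"wz": 0}

```text
time_s: 9.65
tcp_pos: [0.5721, -0.0645, 0.0123]
ee_rot: [0.001, -0.039, 0.999, -0.0]
wrist_force: [-0.2, -0.4, -0.3]
width: 0.502
grasp_force: 0.0
```

```bash
python3 -c "from h import *; st()"
```

```text
t 9.65 clampframe [-0.0358 -0.0899  0.0123] yaw err deg -0.03 R [ 0.001 -0.039  0.999 -0.   ] F [-0.2 -0.4 -0.3] w 0.5
```

>>> send_rows:
  moves:
    - {"gripper": 0,"dx": 0.05,"dy": 0,"dz": 0,"wx": 0,"wy": 0,"wz": 0}
    - {"gripper": 0,"dx": 0.05,"dy": 0,"dz": 0,"wx": 0,"wy": 0,"wz": 0}
    - {"gripper": 0,"dx": 0.05,"dy": 0,"dz": 0,"wx": 0,"wy": 0,"wz": 0}
    - {"gripper": 0,"dx": 0.05,"dy": 0,"dz": 0,"wx": 0,"wy": 0,"wz": 0}
    - {"gripper": 0,"dx": 0.05,"dy": 0,"dz": 0,"wx": 0,"wy": 0,"wz": 0}

```text
time_s: 10.28
tcp_pos: [0.5339, -0.0674, 0.0116]
ee_rot: [0.0, -0.039, 0.999, -0.0]
wrist_force: [0.5, 0.9, 0.6]
width: 0.501
grasp_force: 0.5
```

>>> send_rows:
  moves:
    - {"gripper": 0,"dx": 0.05,"dy": 0,"dz": 0,"wx": 0,"wy": 0,"wz": 0}
    - {"gripper": 0,"dx": 0.05,"dy": 0,"dz": 0,"wx": 0,"wy": 0,"wz": 0}
    - {"gripper": 0,"dx": 0.05,"dy": 0,"dz": 0,"wx": 0,"wy": 0,"wz": 0}
    - {"gripper": 0,"dx": 0.05,"dy": 0,"dz": 0,"wx": 0,"wy": 0,"wz": 0}
    - {"gripper": 0,"dx": 0.03,"dy": 0,"dz": 0,"wx": 0,"wy": 0,"wz": 0}

```text
time_s: 10.9
tcp_pos: [0.4992, -0.0701, 0.0115]
ee_rot: [-0.0, -0.039, 0.999, -0.0]
wrist_force: [1.6, -1.3, 0.6]
width: 0.5
grasp_force: 0.3
```

>>> send_rows:
  moves:
    - {"gripper": 0,"dx": 0.02,"dy": 0,"dz": 0,"wx": 0,"wy": 0,"wz": 0}
    - {"gripper": 0,"dx": 0,"dy": 0,"dz": 0,"wx": 0,"wy": 0,"wz": 0}
    - {"gripper": 0,"dx": 0,"dy": 0,"dz": 0,"wx": 0,"wy": 0,"wz": 0}

```text
time_s: 11.28
tcp_pos: [0.4969, -0.0703, 0.0115]
ee_rot: [-0.0, -0.039, 0.999, -0.0]
wrist_force: [0.6, -0.1, 0.5]
width: 0.497
grasp_force: 0.0
```

```bash
python3 - <<'E'
from h import *
st(); c=snap('scene','pics/s5.png'); p=np.load('clamp.npy')
i=cv2.imread('pics/s5.png')[180:300,270:430]; cv2.imwrite('pics/s5c.png',cv2.resize(i,None,fx=5,fy=5,interpolation=cv2.INTER_CUBIC))
E
```

```text
t 11.28 clampframe [-0.1112 -0.0897  0.0115] yaw err deg -0.03 R [-0.    -0.039  0.999 -0.   ] F [ 0.6 -0.1  0.5] w 0.5
```

View pics/s5c.png

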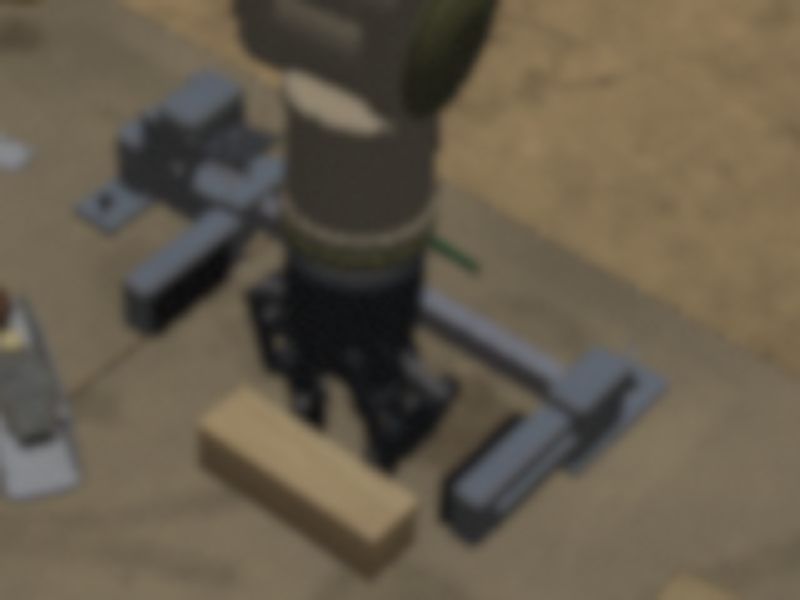

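The block is out, with top corners at crop (245,388), (200,425), (415,503) and (372,542). I'll check its position.

```bash
python3 - <<'E'
from h import *
c=np.load('cal_scene.npz'); p=np.load('clamp.npy'); C,s=np.cos(p[2]),np.sin(p[2])
for q in [(245,388),(415,503),(200,425),(372,542)]:
    d=ray(c,(q[0]/5+270,q[1]/5+180),.038)[:2]-p[:2]; print((C*d[0]+s*d[1]).round(4),(-s*d[0]+C*d[1]).round(4))
E
```

```text
-0.1227 -0.0281
-0.1253 -0.1548
-0.1613 -0.0282
-0.1626 -0.1547
```

The back face is at x ≈ -0.123, well clear of the -0.112 limit. I back off and lift.

>>> send_rows:
  moves:
    - {"gripper": 0,"dx": -0.08,"dy": 0,"dz": 0,"wx": 0,"wy": 0,"wz": 0}
    - {"gripper": 0,"dx": -0.08,"dy": 0,"dz": 0,"wx": 0,"wy": 0,"wz": 0}
    - {"gripper": 0,"dx": 0,"dy": 0,"dz": -0.3,"wx": 0,"wy": 0,"wz": 0}
    - {"gripper": 0,"dx": 0,"dy": 0,"dz": -0.35,"wx": 0,"wy": 0,"wz": 0}
    - {"gripper": 0,"dx": 0,"dy": 0,"dz": -0.35,"wx": 0,"wy": 0,"wz": 0}

```text
time_s: 11.95
tcp_pos: [0.5216, -0.0683, 0.1633]
ee_rot: [0.0, -0.039, 0.999, 0.0]
wrist_force: [1.1, -0.2, -0.2]
width: 0.497
grasp_force: 0.0
```

>>> send_rows:
  moves:
    - {"gripper": 0,"dx": 0,"dy": 0,"dz": 0,"wx": 0,"wy": 0,"wz": 0}
    - {"gripper": 0,"dx": 0,"dy": 0,"dz": 0,"wx": 0,"wy": 0,"wz": 0}
    - {"gripper": 0,"dx": 0,"dy": 0,"dz": 0,"wx": 0,"wy": 0,"wz": 0}

```text
time_s: 12.32
tcp_pos: [0.5204, -0.0683, 0.1605]
ee_rot: [-0.001, -0.039, 0.999, 0.0]
wrist_force: [-0.4, -0.3, -0.6]
width: 0.496
grasp_force: 0.0
```

```bash
python3 - <<'E'
from h import *
st(); c=snap('scene','pics/s6.png')
i=cv2.imread('pics/s6.png')[180:300,270:430]; cv2.imwrite('pics/s6c.png',cv2.resize(i,None,fx=5,fy=5,interpolation=cv2.INTER_CUBIC))
E
```

```text
t 12.32 clampframe [-0.0876 -0.0896  0.1605] yaw err deg -0.02 R [-0.001 -0.039  0.999  0.   ] F [-0.4 -0.3 -0.6] w 0.5
```

View pics/s6c.png

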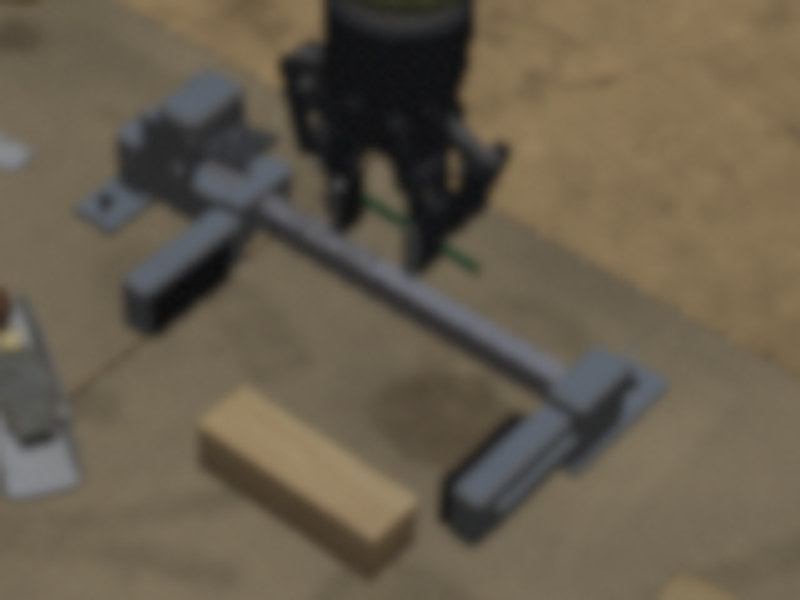

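The block lies flat and clear of the arms, the jaw is back, the lever is up and the gripper touches nothing. I'm handing in.

```bash
python3 -c "from h import *; print(job.finish_job())"
```

```text
the job is handed in; nothing more can be done
None
```

I handed the job in at 12.3 s: the jaw is fully back against the tail stop with the lever up, and the block lies flat about 11 mm clear of the arm tips, with no sign in the views I checked of anything else having moved; no verdict was returned.

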